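Set the flatbread plate to heat five and start it

TASK

Push the pointer of the heat selector clockwise with a fingertip, counting the clicks, until it rests on heat five, and do not let it run past five. Then press the green start button fully down and let it go. Push gently, grip nothing, and leave the stamp, the jar and the cup where they stand.

Things in the scene. Friction and masses are not known exactly. Their poses are not given: they have to be found in the camera images.
- hotplate: Electric flatbread plate fixed to the bench: white box 280 mm (x) by 500 mm (y), flat control deck 60 mm above its origin, which is the centre of its underside; x away from the user, y to the user's left, z up. Dark round baking plate (radius 122 mm, 11 mm above the deck) at x 0, y +115 mm; grey panel with selector and start button on the -y side.
- dial_axis (a point): Point on the selector's vertical axis at deck height (x 0, y -110 mm of the hotplate, axes parallel to it). At off the pointer stands 108 deg counter-clockwise from hotplate +x, at heat 3 along +x, at heat 5 72 deg clockwise of it. Marks on the panel around it: red square for off, then six bars, longer with the heat, that of heat 5 orange, the others white.
- selector (a joint): Selector angle in rad, 0 at off, growing clockwise seen from above, one click each 0.628 rad (36 deg): off, heats 1 to 6 at 0, 0.628, 1.257, 1.885, 2.513, 3.142, 3.770 (end stop). Starts at off, 1, 2 or 3. Pushed about half a click on, it snaps by itself to the next position, running ahead of the finger; released, it stays. Takes about 3 N near the pointer's end.
- selector_tip (a point): Middle of the outer end of the pointer, 59 mm from the axis, 22 mm above the deck; its x points outward along the pointer. Pointer: black one-sided bar with a white line on top, 14 mm wide, from 8 to 36 mm above the deck, from 21 mm behind the axis to 59 mm before it, on a hub of radius 24 mm, 15 mm high. Nothing else rises from the deck for 85 mm around the axis.
- start_button (a joint): Travel of the start button in m: 0 released, 0.006 fully down; counts as pressed beyond 0.0045. It springs back; fully down takes 5 N.
- start_button_top (a point): Centre of the top of the green round start button (radius 18 mm) in a black collar of radius 26 mm and 12 mm height, at x -75 mm, y -200 mm of the hotplate's frame; moves with the button. The top stands 22 mm above the deck when released; pressed straight down.
- stamp: Turned wooden bread stamp standing on the bench, radius 36 mm, 108 mm high, loose; origin at the centre of its underside.
- jar: Closed jar with a red cap, radius 33 mm, 95 mm high, loose; origin at the centre of its underside.
- cup: Blue ceramic cup, rim radius 38 mm, 70 mm high, loose; origin at the centre of its underside.

How it is judged:
On the way, in this order (a step that is already met when the one before it is completed fails the run):
1. the selector rests on heat five (value of joint selector between 2.99 and 3.29 rad), for 0.3 s.
2. then the start button is fully pressed (value of joint start_button above 0.0045 m), for 0.05 s.
At the end, for the whole second after the job is handed in: The selector rests on heat five (within 0.15 rad), the start button has been pressed (beyond 4.5 mm) after that and is up again, and stamp, jar and cup are within 30 mm of where they stood (all of step 1 and value of joint start_button below 0.0015 m and distance of each of stamp, jar, cup from where it was at the start of the episode below 0.03 m); the robot touches nothing.
It fails at once if the selector runs past heat five (more than half a click) (value of joint selector above 3.46 rad).
It fails at once if the selector or the unit is gripped or pushed hard (fingers press it with more than 30 N) (contact force between the fingers and hotplate above 30 N).
It fails at once if stamp, jar or cup is shifted by more than 30 mm or lifted (distance of any of stamp, jar, cup from where it was at the start of the episode above 0.03 m).
It also fails if it takes over 72 s, if anything falls off the work surface, if the arm or the gripper's body presses on something with over 40 N, if the wrist force passes 120 N, or if a joint passes its speed limit or range.

ROBOT

A 6-joint arm with a two-finger parallel gripper is mounted at the origin on the work surface. World frame = base frame: x ahead of the robot, y to its left, z up, the work surface at z = 0. Lengths are in m, angles in rad, forces in N, time in s.
With the tool pointing down it reaches from about 0.375 to 0.9 m from the base axis. Payload 3.1 kg.
Tool frame: the origin (TCP) lies midway between the tips of the shut fingers; the grasp point (between the pads) lies 19 mm behind it (manip.hold_point_z is the distance from the TCP to the grasp point, in m); x points along the fingers, y is the direction in which the jaws open and shut, and the axes are right-handed (so a half turn about x gives the same grasp; the last joint's range is limited). The gripper opens to 85 mm and grips with 20 to 120 N. Pads are 22 mm wide; open, the fingers measure 114 mm over their backs; the gripper's body (76 mm by 85 mm) begins 54 mm behind the grasp point. The pads swing forward as they close: fully open they stand 13 mm farther back than shut.
Start: joints at [1.101, 0.527, 1.433, -0, 1.181, -0.178], TCP at [0.18, 0.599, 0.231] pointing down, gripper open.
Joint ranges: [-3.08, 3.08], [-0.75, 2.2], [0.22, 2.44], [-1.43, 4.57], [0, 2.65], [-2.85, 2.85]. Speed limits (rad/s): [2.79, 2.79, 3.14, 3.14, 3.14, 3.14].

INTERFACE

Orientations are given as a unit quaternion [x, y, z, w].
In Python, from station import manip, snapshot gives the robot as it stands.
- The arm moves only by the tool play_rows, never from a script. Its argument "series" is a list of rows, each a list of 4 numbers: the shift along the tool's x, y, z in m, then the turn about the tool's x in degrees. In form: [[tx, ty, tz, spin], ...]. A call has 1 to 20 rows; each row is the pose to reach, as a shift and turn from the pose measured when the call began, along the tool's axes at that moment; what a row does not reach only later rows make up. A row lasts 1/10 s, in which the tool goes at most 50 mm and 8.59 degrees, less where a joint would pass 70% of its speed; a pose out of reach is approached as far as the arm can. A call with a gripper value outside its range is refused whole. "claw" is the opening in per cent of the stroke, from 0 (shut) to 100 (fully open), set as the call begins (left out, the last holds). The fingers move at their own pace and stop on an object; "force" is the grip in N (left out, the last holds). Time passes only in rows, so rows that repeat a pose let the fingers close. It gives the time, the measured TCP pose, the force and the opening at its end, in the units of the state.
- manip.sense(): the state, without advancing time (a new reading comes with each control period).
- snapshot(name): name is "side" or "top"; returns a dict with "image" (480x640x3 uint8, blue, green, red), "depth" (480x640 float32, m along the optical axis (not along the pixel's ray), 0 where there is no reading), "fov_y" (degrees; the focal length in pixels is half the picture's height over the tangent of half this angle, whatever the lens; pixels are square), "cx", "cy" (the principal point, pixels), "dist" ([k1, k2, p1, p2, k3] as OpenCV has them; the pictures are not rectified), "R" (3x3) and "t" (3): a world point X has camera coordinates R X + t. Camera axes: x right, y down, z forward; pixel columns grow to the right and rows downward; lengths in m; the calibration is good to about 2 mm. A picture is of the moment at which its call begins.
- manip.sign_off(): hands the job in, once; it reports no verdict.
The state is a dict: "t": time; "q": joint angles; "qd": joint speeds; "tau": joint torques, N m; "tcp_pos": TCP position; "tool_rot": TCP orientation; "force": force on the tool from outside, world axes, zero at the start; "ft_torque": the same for the moment, N m; "finger_gap": opening from 0.0 (shut) to 1.0 (fully open).
Only numpy, scipy, OpenCV 4.12 (cv2) and the standard library are available. Lean on these libraries where they do the work, as an engineer would, in place of code of your own. Each camera call takes 0.05 s, during which the arm holds its last target.

## Working session

There is one attempt and no reset: what is moved stays moved. The work goes in short steps, Python scripts to look and compute and a tool call to move; the robot and the scene stay as the last step left them, time stands still between calls to the robot, and variables do not carry over. Pictures are saved under pics/ and viewed, and the job is handed in when it is done.

Besides the shell and the picture viewer there is one more tool, called after "Request:" in YAML: its name, and indented under it one key for each argument. play_rows: Moves the arm, as the interface text tells. Its arguments: {"type":"object","properties":{"series":{"type":"array","items":{"type":"array","items":{"type":"number"}}},"claw":{"type":"number"},"force":{"type":"number"}},"required":["series"]}

```bash
mkdir -p pics
cat > h.py <<'E'
import numpy as np,cv2
from station import manip,snapshot
def snap(n,f):
    s=snapshot(n); cv2.imwrite('pics/'+f,s['image']); np.savez('pics/'+f[:-4]+'.npz',**{k:np.array(v) for k,v in s.items()}); return s
def K(s):
    f=240/np.tan(np.radians(float(s['fov_y']))/2); return np.array([[f,0,float(s['cx'])],[0,f,float(s['cy'])],[0,0,1]])
def ray(s,uv):
    p=cv2.undistortPoints(np.array(uv,float).reshape(-1,1,2),K(s),np.array(s['dist'],float)).reshape(-1,2)
    return np.c_[p,np.ones(len(p))]
def atz(s,uv,z):
    R=np.array(s['R']);t=np.array(s['t']);d=ray(s,uv)@R; c=-R.T@t
    return c+d*((z-c[2])/d[:,2])[:,None]
def atdepth(s,uv):
    R=np.array(s['R']);t=np.array(s['t']);r=ray(s,uv)
    D=np.array([s['depth'][int(round(v)),int(round(u))] for u,v in uv]); return (r*D[:,None]-t)@R
def proj(s,X):
    R=np.array(s['R']);t=np.array(s['t'])
    return cv2.projectPoints(np.array(X,float).reshape(-1,1,3),cv2.Rodrigues(R)[0],t,K(s),np.array(s['dist'],float))[0].reshape(-1,2)
E
python3 - <<'E'
from h import *
for n in('side','top'):
    s=snap(n,n+'0.png'); print(n,-np.array(s['R']).T@np.array(s['t']),s['fov_y'],s['dist'])
print(manip.sense())
E
```

```text
side [ 0.21244809 -0.76871484  0.68189331] 42.184377547667346 [-0.11025049  0.          0.          0.          0.        ]
top [3.33198993e-01 7.25679005e-04 1.13615618e+00] 42.634476069563654 [-0.14135252  0.          0.          0.          0.        ]
{'t': 0.1, 'q': array([ 1.10054212e+00,  5.28367749e-01,  1.43378031e+00,  1.83747029e-05,
        1.18140930e+00, -1.78477729e-01]), 'qd': array([ 0.00082549, -0.00090897, -0.00351305, -0.00058174, -0.0004687 ,
       -0.00056322]), 'tau': array([-6.04506363e-05, -4.43306208e+01, -1.78586304e+01, -2.25871936e-04,
        3.92610178e-03,  1.05604707e-05]), 'tcp_pos': array([0.1794392 , 0.59801138, 0.23043288]), 'tool_rot': array([ 0.10213893,  0.69982169, -0.10345191,  0.69936753]), 'force': array([-0.20518139,  0.06557522,  0.24360583]), 'ft_torque': array([-0.0178863 ,  0.01648814, -0.04832511]), 'finger_gap': 0.9996808804043155}
```

View pics/top0.png

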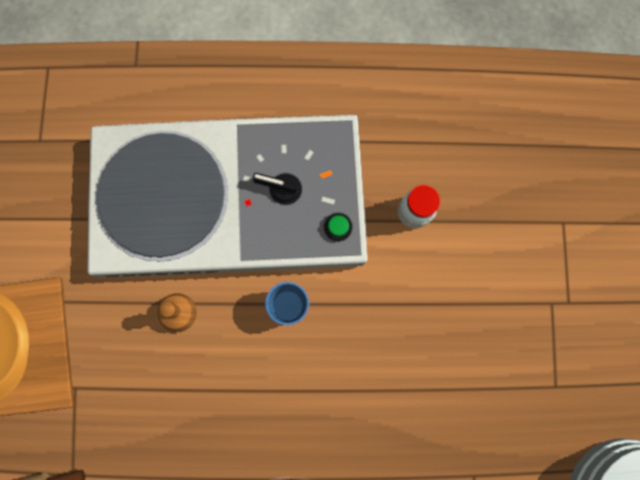

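View pics/side0.png

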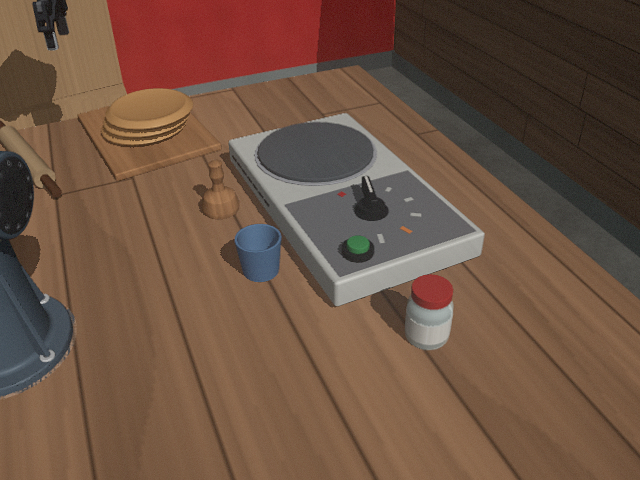

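The top view shows the box with corners at about (93,127), (356,117), (366,262) and (90,273). The dial hub is at (286,188) and the pointer end at (254,178), beside the heat 1 bar (246,178), so the selector looks to be on heat 1. The button is at (339,226), the orange bar at (326,174), the cup at (288,303) and the jar at (423,203). The side view agrees.

Run:
```python
from h import *
s=dict(np.load('pics/top0.npz')); d=dict(np.load('pics/side0.npz'))
c=[(93,127),(356,117),(366,262),(90,273)]
P=atz(s,c,.06);print(P.round(4)); print([np.linalg.norm(P[i]-P[(i+1)%4]).round(4) for i in range(4)])
print('dep',atdepth(s,[(300,230),(100,270),(286,188),(339,226),(326,174)]).round(4))
C=P.mean(0); ex=(P[0]+P[1]-P[2]-P[3])[:2]; ey=(P[0]+P[3]-P[1]-P[2])[:2]
print(C,np.degrees(np.arctan2(ex[1],ex[0])),np.degrees(np.arctan2(-ey[0],ey[1])))
print('btn',atz(s,[(339,226)],.082),'hub',atz(s,[(286,188)],.096),'tip',atz(s,[(254,178)],.096),'red',atz(s,[(248.5,203)],.06),'or',atz(s,[(326,174)],.06))
print('side btn',atz(d,[(358,243)],.082),'or',atz(d,[(406,230)],.06),'red',atz(d,[(341,194)],.06))
print('corners side',atz(d,[(337,280),(481,236),(348,114),(230,140)],.06))
print('cup',atz(s,[(288,303)],.07),'jar',atz(s,[(423,202)],.095),'stamp',atz(s,[(170,312)],.1))
im=s['image'][100:300,200:400];cv2.imwrite('pics/crop.png',cv2.resize(im,None,fx=3,fy=3,interpolation=cv2.INTER_CUBIC))
im=d['image'][150:300,300:500];cv2.imwrite('pics/crops.png',cv2.resize(im,None,fx=4,fy=4,interpolation=cv2.INTER_CUBIC))
```

```text
[[ 0.738   0.3732  0.06  ]
 [ 0.7598 -0.1171  0.06  ]
 [ 0.4874 -0.131   0.06  ]
 [ 0.4646  0.3592  0.06  ]]
[np.float64(0.4909), np.float64(0.2727), np.float64(0.4907), np.float64(0.2738)]
dep [[ 0.5442 -0.0137  0.0614]
 [ 0.4697  0.3401  0.0636]
 [ 0.6123  0.0115  0.0949]
 [ 0.5478 -0.0817  0.0819]
 [ 0.6473 -0.0603  0.0647]]
[0.61244   0.1210739 0.06     ] 2.927922218691996 2.6100098975403765
btn [[ 0.54778844 -0.08173364  0.082     ]] hub [[0.61202306 0.0115013  0.096     ]] tip [[0.6297231  0.06767919 0.096     ]] red [[0.59335138 0.07899247 0.06      ]] or [[ 0.64862818 -0.06059393  0.06      ]]
side btn [[ 0.55114519 -0.08581207  0.082     ]] or [[ 0.65137619 -0.06156924  0.06      ]] red [[0.59684531 0.08015097 0.06      ]]
corners side [[ 0.49623223 -0.12904391  0.06      ]
 [ 0.7564353  -0.12605632  0.06      ]
 [ 0.74216878  0.36527722  0.06      ]
 [ 0.46946918  0.35803249  0.06      ]]
cup [[0.4136985  0.00677195 0.07      ]] jar [[ 0.58934609 -0.22944389  0.095     ]] stamp [[0.39494835 0.20495063 0.1       ]]
```

View pics/crop.png

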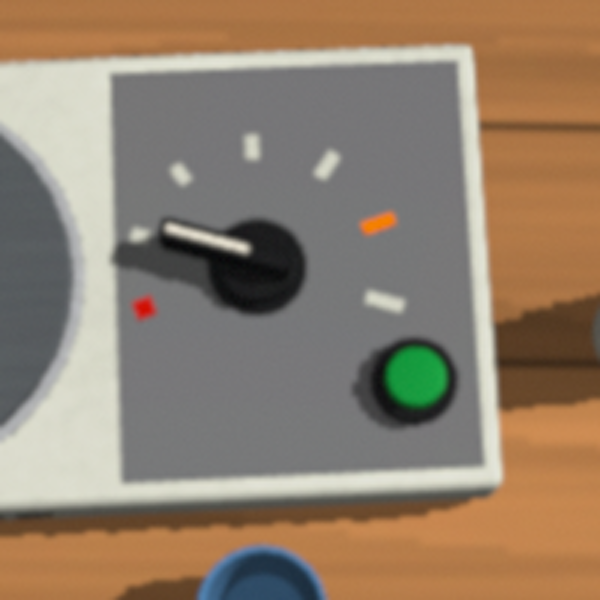

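The top and side views agree to about 3 mm, and the pointer's angle of about 75° in the hotplate frame confirms heat 1. It therefore needs four clicks. Next I plan the arc with the finger kept parallel to the pointer.

```bash
cat >> h.py <<'E'
from scipy.spatial.transform import Rotation as Ro
YAW=2.7; A=np.array([.6185,.0108])
def st():
    s=manip.sense(); R=Ro.from_quat(s['tool_rot']).as_matrix(); return s,s['tcp_pos'],R
def yawy(R): return np.degrees(np.arctan2(R[1,1],R[0,1]))
def row(p,th=None):
    # target world p, tool y (mod 180) along world yaw th deg
    s,P,R=st(); d=R.T@(np.array(p)-P)
    sp=0
    if th is not None:
        dy=(th-yawy(R)+90)%180-90   # world yaw change
        sp=dy*np.sign(R[2,0])
    return [*d.round(4),round(sp,1)]
def fpos(th,g=0,r=.046,z=.080,hw=.018):
    t=np.radians(th);u=np.array([np.cos(t),np.sin(t)]);n=np.array([-u[1],u[0]])
    return np.r_[A+r*u+(hw+g)*n,z]
E
python3 - <<'E'
from h import *
s,P,R=st();print(R.round(4),yawy(R),s['q'].round(3))
print(fpos(75,.02),row([*fpos(75,.02)[:2],.2],75))
E
```

```text
[[-9.000e-04  2.877e-01  9.577e-01]
 [-1.700e-03  9.577e-01 -2.877e-01]
 [-1.000e+00 -1.900e-03 -4.000e-04]] 73.28205887269372 [ 1.101  0.528  1.434  0.     1.181 -0.178]
[0.59370049 0.06506771 0.08      ] [np.float64(0.031), np.float64(-0.3912), np.float64(0.5501), np.float64(-1.7)]
```

Request:
play_rows:
  series:
    - [0.001, -0.01, 0.014, 0]
    - [0.003, -0.03, 0.042, 0]
    - [0.005, -0.055, 0.08, 0]
    - [0.007, -0.08, 0.115, 0]
    - [0.009, -0.105, 0.15, 0]
    - [0.011, -0.13, 0.185, 0]
    - [0.013, -0.155, 0.22, 0]
    - [0.015, -0.18, 0.255, 0]
    - [0.017, -0.205, 0.29, 0]
    - [0.019, -0.23, 0.325, 0]
    - [0.021, -0.255, 0.36, 0]
    - [0.023, -0.28, 0.395, 0]
    - [0.025, -0.305, 0.43, 0]
    - [0.027, -0.33, 0.465, 0]
    - [0.029, -0.355, 0.5, -1]
    - [0.03, -0.375, 0.528, -1.7]
    - [0.031, -0.388, 0.545, -1.7]
    - [0.031, -0.391, 0.55, -1.7]
    - [0.031, -0.391, 0.55, -1.7]
    - [0.031, -0.391, 0.55, -1.7]
  claw: 0

```text
t: 2.1
tcp_pos: [0.5923, 0.0664, 0.1998]
tool_rot: [0.092, 0.702, -0.093, 0.7]
force: [-0.3, 0.3, 0.6]
finger_gap: 0.004
```

Run:
```python
from h import *
s,P,R=st();print(P,yawy(R),s['q'].round(3),s['force'],s['finger_gap'])
p=fpos(75,.02);print(row(p,75),row([*p[:2],.13],75))
snap('side','side1.png');snap('top','top1.png')
```

```text
[0.59226281 0.06643273 0.19980874] 75.03299211256683 [-7.500e-02  5.270e-01  1.538e+00 -1.000e-03  1.080e+00 -1.384e+00] [-0.27759352  0.27975444  0.60365068] 0.003629833975381511
[np.float64(0.1198), np.float64(-0.0007), np.float64(0.002), np.float64(0.0)] [np.float64(0.0698), np.float64(-0.0008), np.float64(0.0019), np.float64(0.0)]
```

View pics/side1.png

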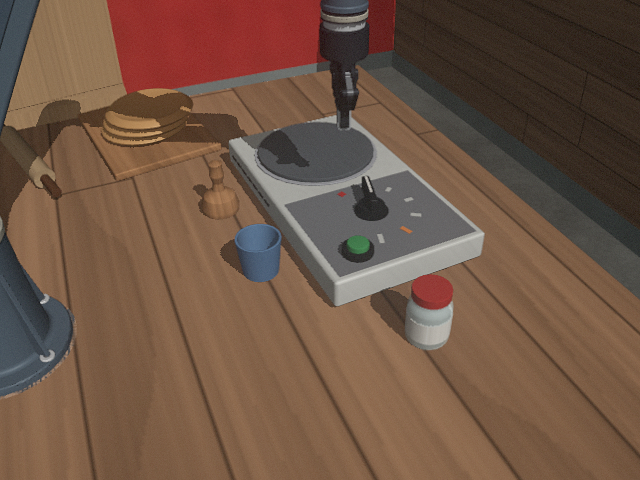

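The side view shows the shut fingers above the plate, tip at about (343,130). The pointer is still on heat 1. I go down beside it, with a 20 mm gap.

Request:
play_rows:
  series:
    - [0.01, 0, 0.001, 0]
    - [0.03, 0, 0.002, 0]
    - [0.05, 0, 0.002, 0]
    - [0.07, 0, 0.002, 0]
    - [0.09, 0, 0.002, 0]
    - [0.105, 0, 0.002, 0]
    - [0.115, 0, 0.002, 0]
    - [0.119, 0, 0.002, 0]
    - [0.119, 0, 0.002, 0]

```text
t: 3.1
tcp_pos: [0.5938, 0.0665, 0.0806]
tool_rot: [0.091, 0.702, -0.092, 0.7]
force: [-0.2, -0.0, 0.2]
finger_gap: 0.002
```

Run:
```python
from h import *
s,P,R=st();print(P,yawy(R),s['force'])
d=snap('side','side2.png');print(proj(d,[P]))
im=d['image'][100:300,250:500];cv2.imwrite('pics/side2c.png',cv2.resize(im,None,fx=3,fy=3,interpolation=cv2.INTER_CUBIC))
def table(t0,hw=.018):
    for th,g in [(75,.01),(75,.003)]+[(t,0) for t in range(75,-56,-3)]: print(th,g,row(fpos(th,g),th+0))
table(75)
```

```text
[0.59381477 0.06646661 0.08056388] 75.11932995000899 [-0.17756571 -0.01606097  0.21234589]
[[342.66284401 188.61335374]]
75 0.01 [np.float64(0.0012), np.float64(-0.0014), np.float64(0.0098), np.float64(0.1)]
75 0.003 [np.float64(0.0012), np.float64(-0.0014), np.float64(0.0168), np.float64(0.1)]
75 0 [np.float64(0.0012), np.float64(-0.0015), np.float64(0.0198), np.float64(0.1)]
72 0 [np.float64(0.0011), np.float64(-0.0006), np.float64(0.0222), np.float64(3.1)]
69 0 [np.float64(0.0011), np.float64(0.0002), np.float64(0.0247), np.float64(6.1)]
66 0 [np.float64(0.0011), np.float64(0.0008), np.float64(0.0272), np.float64(9.1)]
63 0 [np.float64(0.0011), np.float64(0.0013), np.float64(0.0297), np.float64(12.1)]
60 0 [np.float64(0.0011), np.float64(0.0016), np.float64(0.0323), np.float64(15.1)]
57 0 [np.float64(0.0011), np.float64(0.0018), np.float64(0.0349), np.float64(18.1)]
54 0 [np.float64(0.0011), np.float64(0.0019), np.float64(0.0374), np.float64(21.1)]
51 0 [np.float64(0.0011), np.float64(0.0018), np.float64(0.04), np.float64(24.1)]
48 0 [np.float64(0.0011), np.float64(0.0017), np.flo
[... 2235 characters left out ...]
(-74.9)]
-33 0 [np.float64(0.0011), np.float64(-0.0447), np.float64(0.087), np.float64(-71.9)]
-36 0 [np.float64(0.0011), np.float64(-0.0473), np.float64(0.0871), np.float64(-68.9)]
-39 0 [np.float64(0.0012), np.float64(-0.0499), np.float64(0.087), np.float64(-65.9)]
-42 0 [np.float64(0.0012), np.float64(-0.0524), np.float64(0.0868), np.float64(-62.9)]
-45 0 [np.float64(0.0012), np.float64(-0.055), np.float64(0.0865), np.float64(-59.9)]
-48 0 [np.float64(0.0012), np.float64(-0.0575), np.float64(0.086), np.float64(-56.9)]
-51 0 [np.float64(0.0012), np.float64(-0.0601), np.float64(0.0854), np.float64(-53.9)]
-54 0 [np.float64(0.0012), np.float64(-0.0625), np.float64(0.0847), np.float64(-50.9)]
```

View pics/side2c.png

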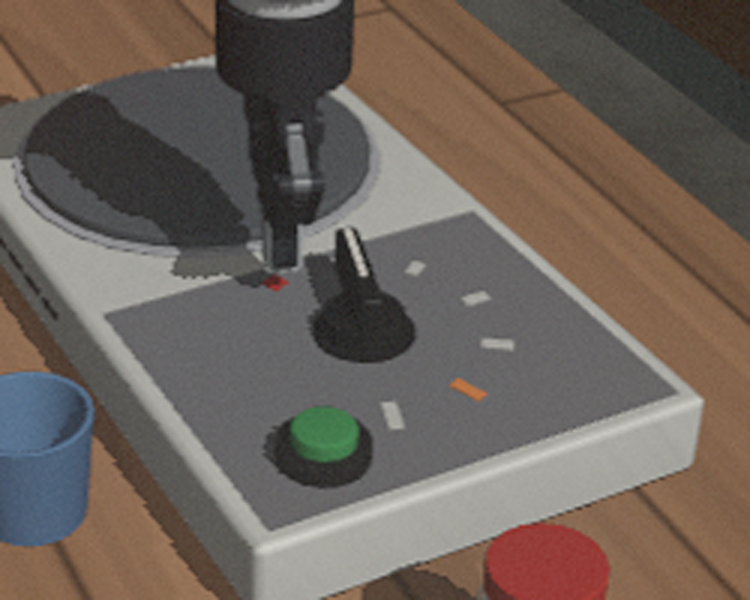

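The finger stands at about (343,188) in the full side picture. That matches the projection of the TCP, and it is on the counter-clockwise side of the pointer. I push the first click slowly.

Request:
play_rows:
  series:
    - [0.001, -0.001, 0.005, 0]
    - [0.001, -0.001, 0.01, 0]
    - [0.001, -0.001, 0.015, 0]
    - [0.001, -0.001, 0.0185, 0]
    - [0.001, 0, 0.022, 3]
    - [0.001, 0, 0.0247, 6]
    - [0.001, 0.001, 0.0272, 9]
    - [0.001, 0.0013, 0.03, 12]
    - [0.001, 0.0016, 0.032, 15]
    - [0.001, 0.0018, 0.0345, 18]
    - [0.001, 0.0018, 0.0345, 18]

```text
t: 4.25
tcp_pos: [0.6285, 0.0592, 0.0802]
tool_rot: [0.2, 0.678, -0.201, 0.678]
force: [0.2, 0.5, 0.7]
finger_gap: 0.003
```

Run:
```python
from h import *
s,P,R=st();print(P,yawy(R),s['force'])
d=snap('side','side3.png')
im=d['image'][100:300,250:500];cv2.imwrite('pics/side3c.png',cv2.resize(im,None,fx=3,fy=3,interpolation=cv2.INTER_CUBIC))
```

```text
[0.62854567 0.05923667 0.0802049 ] 57.117064649607066 [0.1752257  0.52685557 0.68115682]
```

View pics/side3c.png

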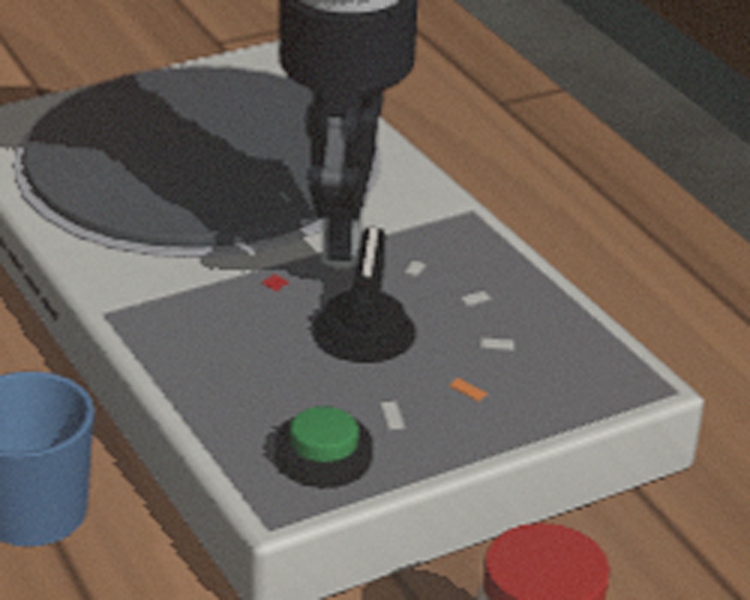

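The pointer has turned to about half a click with the finger just behind it, and it has not snapped yet. I go on through the first snap and up to near the second.

Run:
```python
from h import *
for t in range(57,14,-3): print(t,[float(x) for x in row(fpos(t),t)])
```

```text
57 [0.0002, 0.0001, 0.0, 0.2]
54 [0.0002, 0.0009, 0.0025, 3.2]
51 [0.0002, 0.0017, 0.0049, 6.2]
48 [0.0002, 0.0023, 0.0075, 9.2]
45 [0.0002, 0.0028, 0.01, 12.2]
42 [0.0002, 0.0031, 0.0126, 15.2]
39 [0.0002, 0.0033, 0.0151, 18.2]
36 [0.0002, 0.0034, 0.0177, 21.2]
33 [0.0002, 0.0033, 0.0203, 24.2]
30 [0.0002, 0.0032, 0.0229, 27.2]
27 [0.0002, 0.0028, 0.0254, 30.2]
24 [0.0002, 0.0024, 0.028, 33.2]
21 [0.0002, 0.0018, 0.0305, 36.2]
18 [0.0002, 0.001, 0.033, 39.2]
15 [0.0002, 0.0002, 0.0354, 42.2]
```

Request:
play_rows:
  series:
    - [0, 0.001, 0.0025, 3]
    - [0, 0.0015, 0.005, 6]
    - [0, 0.0023, 0.0075, 9]
    - [0, 0.0023, 0.0075, 9]

```text
t: 4.7
tcp_pos: [0.6365, 0.0567, 0.0803]
tool_rot: [0.252, 0.661, -0.253, 0.661]
force: [-0.1, -0.9, -0.5]
finger_gap: -0.001
```

```bash
cat > look.py <<'E'
from h import *
import sys
s,P,R=st();print(P,yawy(R),s['force'],s['t'])
f=sys.argv[1]
d=snap('side',f+'.png')
im=d['image'][100:300,250:500];cv2.imwrite('pics/'+f+'c.png',cv2.resize(im,None,fx=3,fy=3,interpolation=cv2.INTER_CUBIC))
for t in range(int(sys.argv[2]),int(sys.argv[3]),-3): print(t,[float(x) for x in row(fpos(t),t)])
E
python3 look.py side4 48 10
```

```text
[0.63646026 0.05670572 0.08028854] 48.21741596517635 [-0.06215914 -0.85955537 -0.45302682] 4.7
48 [0.0002, 0.0, -0.0003, 0.3]
45 [0.0002, 0.0009, 0.0021, 3.3]
42 [0.0002, 0.0016, 0.0046, 6.3]
39 [0.0002, 0.0022, 0.0071, 9.3]
36 [0.0002, 0.0027, 0.0097, 12.3]
33 [0.0002, 0.0031, 0.0122, 15.3]
30 [0.0002, 0.0033, 0.0148, 18.3]
27 [0.0002, 0.0033, 0.0174, 21.3]
24 [0.0002, 0.0033, 0.02, 24.3]
21 [0.0002, 0.0031, 0.0226, 27.3]
18 [0.0002, 0.0027, 0.0251, 30.3]
15 [0.0002, 0.0023, 0.0277, 33.3]
12 [0.0002, 0.0017, 0.0302, 36.3]
```

View pics/side4c.png

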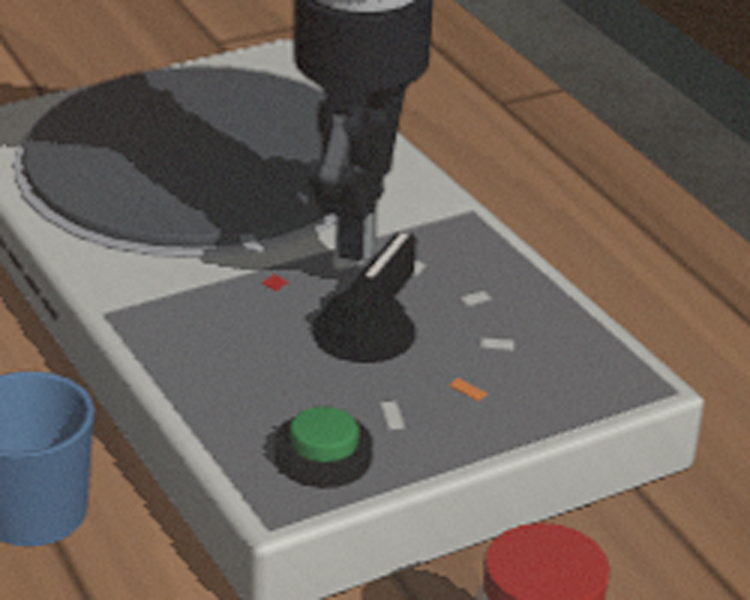

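The pointer has snapped ahead to heat 2, with its end at about (405,240) in the crop, over the second bar. That is one click. Now the second.

Request:
play_rows:
  series:
    - [0, 0.001, 0.002, 3]
    - [0, 0.0016, 0.0046, 6]
    - [0, 0.0022, 0.007, 9]
    - [0, 0.0027, 0.0097, 12]
    - [0, 0.003, 0.0122, 15]
    - [0, 0.0033, 0.0148, 18]
    - [0, 0.0033, 0.0174, 21]
    - [0, 0.0033, 0.02, 24]
    - [0, 0.003, 0.0226, 27]
    - [0, 0.0027, 0.025, 30]
    - [0, 0.0023, 0.0277, 33]
    - [0, 0.0023, 0.0277, 33]

```text
t: 5.95
tcp_pos: [0.6584, 0.0398, 0.0802]
tool_rot: [0.428, 0.562, -0.43, 0.562]
force: [-0.1, 1.1, 0.5]
finger_gap: -0.002
```

```bash
python3 look.py side5 15 -27
```

```text
[0.6584143  0.03981388 0.08024997] 15.326046902854264 [-0.08651144  1.06964396  0.47934895] 5.95
15 [0.0002, 0.0001, -0.0001, 0.4]
12 [0.0002, 0.001, 0.0024, 3.4]
9 [0.0002, 0.0017, 0.0049, 6.4]
6 [0.0002, 0.0023, 0.0074, 9.4]
3 [0.0002, 0.0028, 0.0099, 12.4]
0 [0.0002, 0.0031, 0.0125, 15.4]
-3 [0.0002, 0.0033, 0.0151, 18.4]
-6 [0.0002, 0.0034, 0.0176, 21.4]
-9 [0.0002, 0.0033, 0.0202, 24.4]
-12 [0.0002, 0.0031, 0.0228, 27.4]
-15 [0.0002, 0.0028, 0.0254, 30.4]
-18 [0.0002, 0.0023, 0.0279, 33.4]
-21 [0.0002, 0.0017, 0.0304, 36.4]
-24 [0.0002, 0.001, 0.0329, 39.4]
```

View pics/side5c.png

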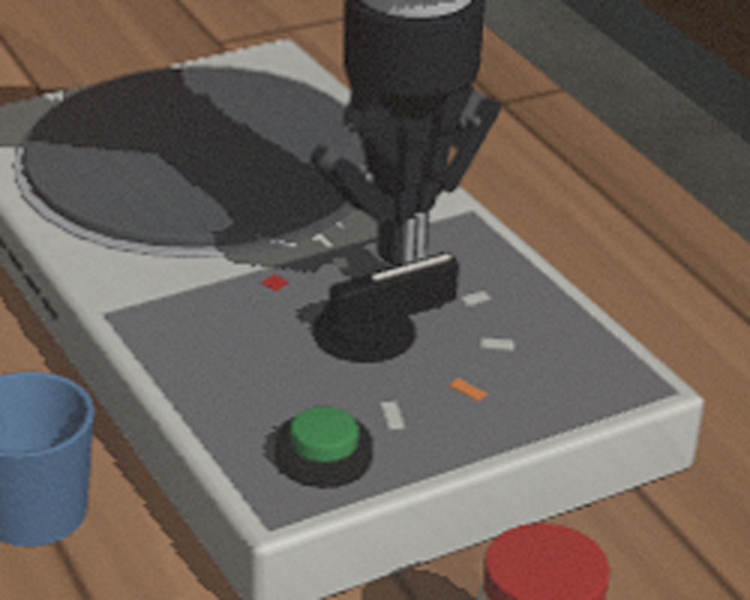

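Force on the finger is about 1.1 N, and the pointer is a little short of the heat 3 bar, so the second snap is still due. I push on in small steps.

Request:
play_rows:
  series:
    - [0, 0.0005, 0.0012, 1.5]
    - [0, 0.001, 0.0024, 3]
    - [0, 0.0013, 0.0036, 4.5]
    - [0, 0.0017, 0.0049, 6]
    - [0, 0.0017, 0.0049, 6]

```text
t: 6.5
tcp_pos: [0.6613, 0.0355, 0.0802]
tool_rot: [0.457, 0.539, -0.458, 0.539]
force: [-0.5, 0.2, 0.7]
finger_gap: 0.001
```

```bash
cat >> look.py <<'E'
for k in (2,3,4,5,6):
  a=np.radians(72-36*(k-1)+YAW)
  print(k,((proj(d,[[*(A+.059*np.array([np.cos(a),np.sin(a)])),.096]])[0]-[250,100])*3).round())
E
python3 look.py side6 9 -30
```

```text
[0.66131442 0.03552545 0.08023558] 9.328675503077488 [-0.47703339  0.17612035  0.68174842] 6.5
9 [0.0002, -0.0001, -0.0002, 0.4]
6 [0.0002, 0.0008, 0.0022, 3.4]
3 [0.0002, 0.0015, 0.0047, 6.4]
0 [0.0002, 0.0021, 0.0072, 9.4]
-3 [0.0002, 0.0026, 0.0098, 12.4]
-6 [0.0002, 0.0029, 0.0123, 15.4]
-9 [0.0002, 0.0031, 0.0149, 18.4]
-12 [0.0002, 0.0032, 0.0175, 21.4]
-15 [0.0003, 0.0031, 0.0201, 24.4]
-18 [0.0003, 0.0029, 0.0227, 27.4]
-21 [0.0003, 0.0026, 0.0252, 30.4]
-24 [0.0003, 0.0021, 0.0278, 33.4]
-27 [0.0003, 0.0015, 0.0303, 36.4]
2 [401. 233.]
3 [448. 257.]
4 [463. 292.]
5 [438. 325.]
6 [380. 343.]
```

View pics/side6c.png

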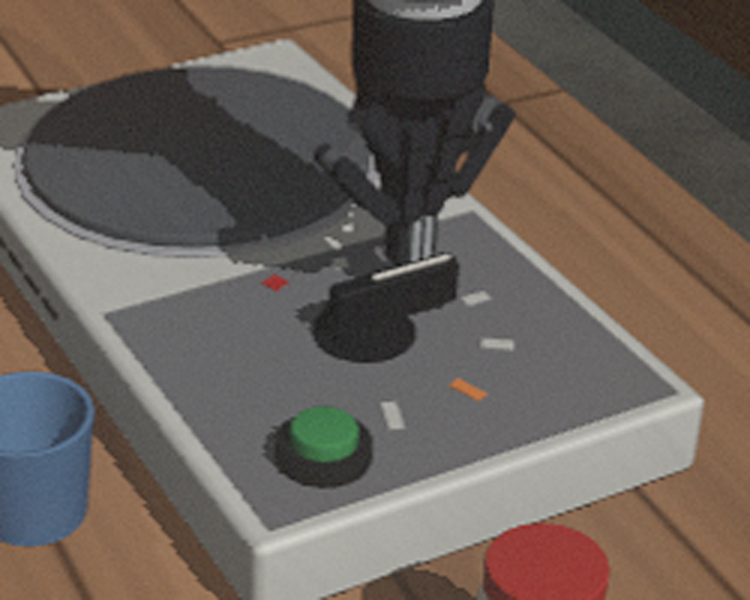

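The pointer has not moved since the last picture. Its end at about (453,260) fits the heat 3 prediction (448,257), so it had already snapped and my reading of the force was wrong. Two clicks done. Now the third.

Request:
play_rows:
  series:
    - [0, 0.001, 0.0022, 3]
    - [0, 0.0015, 0.0047, 6]
    - [0, 0.002, 0.0072, 9]
    - [0, 0.0026, 0.0098, 12]
    - [0, 0.003, 0.0123, 15]
    - [0, 0.003, 0.015, 18]
    - [0, 0.003, 0.0175, 21]
    - [0, 0.003, 0.02, 24]
    - [0, 0.003, 0.0227, 27]
    - [0, 0.0028, 0.024, 28.5]
    - [0, 0.0028, 0.024, 28.5]

```text
t: 7.65
tcp_pos: [0.6678, 0.0122, 0.0802]
tool_rot: [-0.575, -0.41, 0.577, -0.41]
force: [-0.5, -0.3, 0.7]
finger_gap: 0.002
```

```bash
python3 look.py side7 -18 -64
```

```text
[0.6678407  0.01221775 0.08023265] -19.13489252999898 [-0.52119051 -0.25313953  0.69341154] 7.65
-18 [0.0002, -0.0004, -0.0013, -1.1]
-21 [0.0002, 0.0005, 0.0012, 1.9]
-24 [0.0002, 0.0013, 0.0036, 4.9]
-27 [0.0002, 0.002, 0.0061, 7.9]
-30 [0.0003, 0.0025, 0.0087, 10.9]
-33 [0.0003, 0.0029, 0.0112, 13.9]
-36 [0.0003, 0.0032, 0.0138, 16.9]
-39 [0.0003, 0.0033, 0.0164, 19.9]
-42 [0.0003, 0.0033, 0.0189, 22.9]
-45 [0.0003, 0.0032, 0.0215, 25.9]
-48 [0.0003, 0.0029, 0.0241, 28.9]
-51 [0.0003, 0.0025, 0.0267, 31.9]
-54 [0.0003, 0.0019, 0.0292, 34.9]
-57 [0.0003, 0.0013, 0.0317, 37.9]
-60 [0.0003, 0.0005, 0.0341, 40.9]
-63 [0.0003, -0.0004, 0.0366, 43.9]
2 [401. 233.]
3 [448. 257.]
4 [463. 292.]
5 [438. 325.]
6 [380. 343.]
```

View pics/side7c.png

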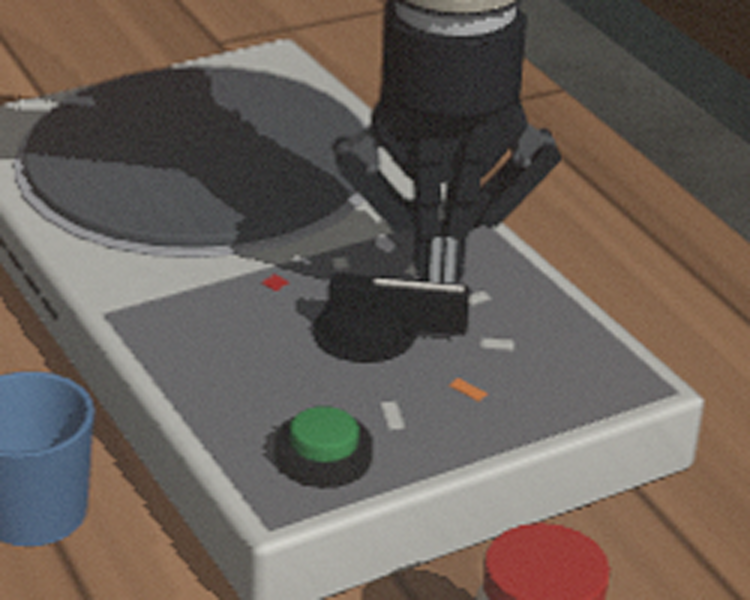

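```bash
python3 look.py side8 -18 -19 | head -1
python3 - <<'E'
from h import *
d=dict(np.load('pics/side8.npz'))
for k in (3.5,3.6,3.8,4,4.2):
  a=np.radians(72-36*(k-1)+YAW);u=np.array([np.cos(a),np.sin(a)])
  print(k,((proj(d,[[*(A+r*u),.096] for r in(.005,.059)])-[250,100])*3).round(1).tolist())
E
```

```text
[0.66781112 0.01237962 0.08023805] -19.10451055029958 [ 1.66862267  0.48362739 -0.50626311] 7.7
3.5 [[367.4, 281.9], [460.6, 274.1]]
3.6 [[367.5, 282.2], [462.0, 277.6]]
3.8 [[367.5, 282.8], [463.4, 284.9]]
4 [[367.5, 283.5], [463.3, 292.2]]
4.2 [[367.3, 284.1], [461.4, 299.5]]
```

View pics/side8c.png

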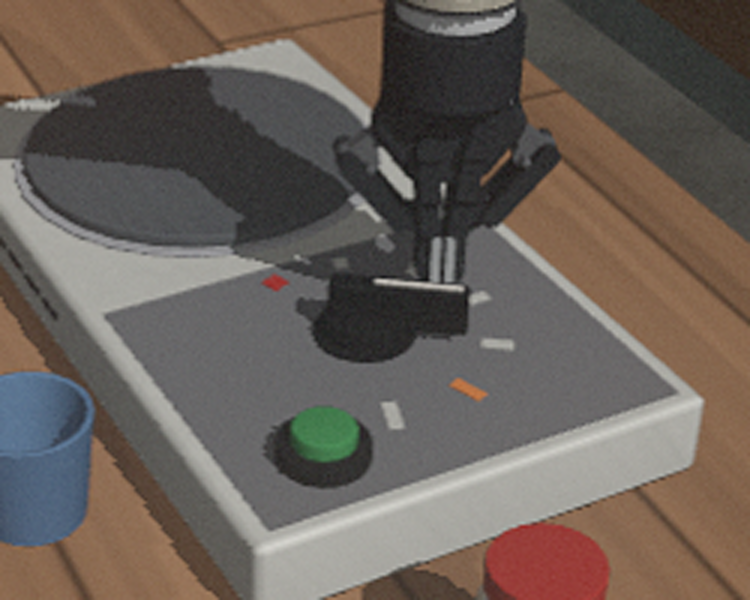

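The line's slope, about 0.08, fits heat 4 (0.09) and not 3.8 (0.02). Three clicks done. I push the last one slowly, to just past its midpoint.

Request:
play_rows:
  series:
    - [0, 0.0005, 0.0012, 2]
    - [0, 0.0013, 0.0036, 5]
    - [0, 0.002, 0.006, 8]
    - [0, 0.0025, 0.0087, 11]
    - [0, 0.003, 0.011, 14]
    - [0, 0.003, 0.0125, 15.5]
    - [0, 0.003, 0.0138, 17]
    - [0, 0.003, 0.015, 18.5]
    - [0, 0.003, 0.0164, 20]
    - [0, 0.003, 0.0177, 21.5]
    - [0, 0.003, 0.019, 23]
    - [0, 0.003, 0.0202, 24.5]
    - [0, 0.003, 0.0215, 26]
    - [0, 0.003, 0.0228, 27.5]
    - [0, 0.003, 0.024, 29]
    - [0, 0.0027, 0.0254, 30.5]
    - [0, 0.0025, 0.0267, 32]
    - [0, 0.0022, 0.028, 33.5]
    - [0, 0.0022, 0.028, 33.5]

```text
t: 9.65
tcp_pos: [0.6606, -0.015, 0.0803]
tool_rot: [-0.669, -0.226, 0.671, -0.227]
force: [-0.9, 0.4, -0.0]
finger_gap: -0.0
```

```bash
python3 look.py side9 -51 -66
```

```text
[ 0.66056186 -0.01497004  0.080255  ] -52.6529058085934 [-0.93400831  0.36975343 -0.02435863] 9.65
-51 [0.0003, -0.0005, -0.0014, -1.6]
-54 [0.0003, 0.0004, 0.001, 1.4]
-57 [0.0003, 0.0013, 0.0035, 4.4]
-60 [0.0003, 0.002, 0.006, 7.4]
-63 [0.0003, 0.0025, 0.0085, 10.4]
2 [401. 233.]
3 [448. 257.]
4 [463. 292.]
5 [438. 325.]
6 [380. 343.]
```

View pics/side9c.png

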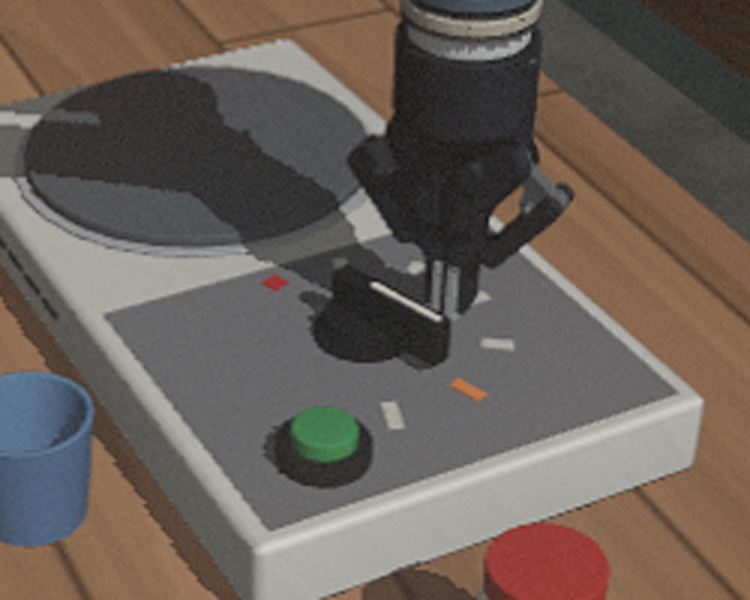

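The pointer has snapped to heat 5: its end is at about (442,322), predicted (438,325), and it points at the orange bar. I back off and lift.

Request:
play_rows:
  series:
    - [0, 0, -0.004, 0]
    - [0, 0, -0.01, 0]
    - [0, 0, -0.016, 0]
    - [0, 0, -0.018, 0]
    - [-0.01, 0, -0.018, 0]
    - [-0.03, 0, -0.018, 0]
    - [-0.06, 0, -0.018, 0]
    - [-0.08, 0, -0.018, 0]
    - [-0.09, 0, -0.018, 0]
    - [-0.09, 0, -0.018, 0]

```text
t: 10.7
tcp_pos: [0.6761, -0.004, 0.1725]
tool_rot: [0.67, 0.226, -0.669, 0.228]
force: [-0.3, 0.5, -0.3]
finger_gap: -0.003
```

Run:
```python
from h import *
s,P,R=st();print(P,yawy(R),s['force'],s['t'])
for b in([.5485,-.0828,.17],[.5485,-.0828,.087]): print(row(b))
snap('side','side10.png')
d=snap('top','top10.png')
im=d['image'][100:300,200:400];cv2.imwrite('pics/top10c.png',cv2.resize(im,None,fx=3,fy=3,interpolation=cv2.INTER_CUBIC))
```

```text
[ 0.67609014 -0.00399233  0.17249767] -52.61164119527686 [-0.30873367  0.49610192 -0.28537286] 10.7
[np.float64(0.0024), np.float64(-0.0149), np.float64(0.1492), 0]
[np.float64(0.0854), np.float64(-0.0151), np.float64(0.1493), 0]
```

View pics/top10c.png

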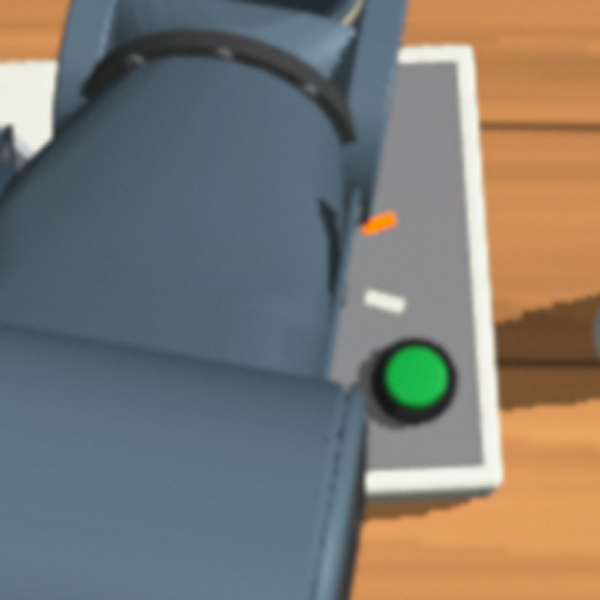

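View pics/side10.png

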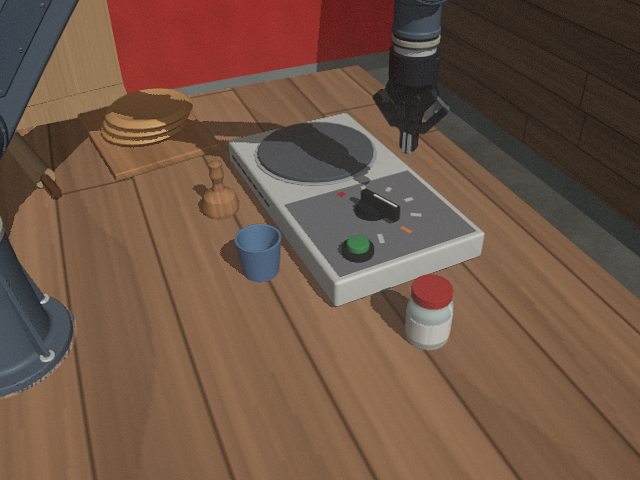

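The side view shows the pointer free at heat 5, with its end at about (398,210). Stamp, cup and jar have not moved. The arm hides the dial in the top view, but the button there is still where I measured it. Now I move over the button.

Request:
play_rows:
  series:
    - [0.001, -0.001, 0.012, 0]
    - [0.002, -0.003, 0.035, 0]
    - [0.002, -0.006, 0.06, 0]
    - [0.002, -0.009, 0.09, 0]
    - [0.002, -0.012, 0.12, 0]
    - [0.002, -0.014, 0.14, 0]
    - [0.002, -0.015, 0.148, 0]
    - [0.01, -0.015, 0.149, 0]
    - [0.03, -0.015, 0.149, 0]
    - [0.05, -0.015, 0.149, 0]
    - [0.065, -0.015, 0.149, 0]
    - [0.075, -0.015, 0.149, 0]
    - [0.075, -0.015, 0.149, 0]

```text
t: 12.1
tcp_pos: [0.5463, -0.0816, 0.0932]
tool_rot: [-0.668, -0.227, 0.672, -0.226]
force: [-0.3, 0.3, 0.7]
finger_gap: -0.001
```

```bash
python3 look.py b1 -51 -50;python3 - <<'E'
from h import *
print(row([.5485,-.0828,.0825]),row([.5485,-.0828,.076]))
E
```

```text
[ 0.54630239 -0.08164131  0.09316278] -52.58582964498498 [-0.33753478  0.32922282  0.74715717] 12.1
2 [401. 233.]
3 [448. 257.]
4 [463. 292.]
5 [438. 325.]
6 [380. 343.]
[np.float64(0.0117), np.float64(0.0017), np.float64(-0.0008), 0] [np.float64(0.0182), np.float64(0.0018), np.float64(-0.0008), 0]
```

View pics/b1c.png

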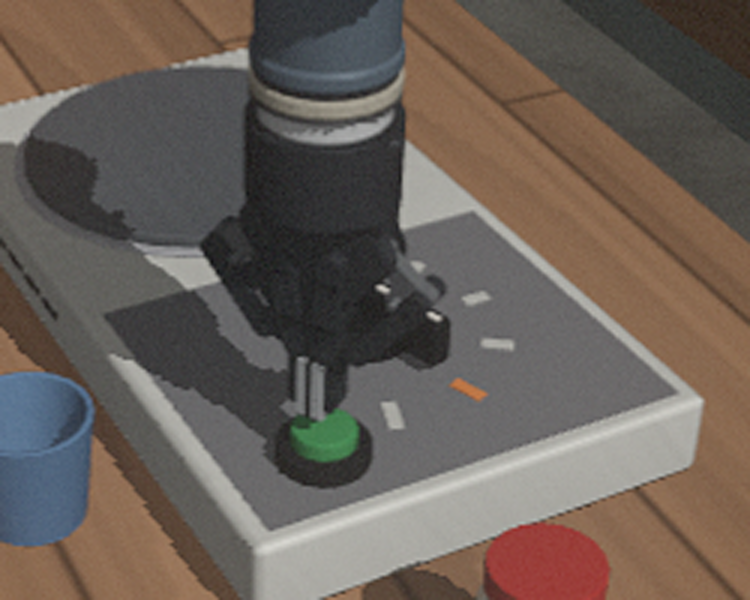

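The finger is over the button, a little to its -x side, at about (315,415) in the crop, so I correct by 2 to 3 mm. Then I press in small steps.

Request:
play_rows:
  series:
    - [0, 0.003, -0.001, 0]
    - [0.005, 0.003, -0.001, 0]
    - [0.009, 0.003, -0.001, 0]
    - [0.011, 0.003, -0.001, 0]
    - [0.013, 0.003, -0.001, 0]
    - [0.014, 0.003, -0.001, 0]
    - [0.015, 0.003, -0.001, 0]
    - [0.0155, 0.003, -0.001, 0]
    - [0.0155, 0.003, -0.001, 0]

```text
t: 13.05
tcp_pos: [0.5493, -0.0837, 0.0788]
tool_rot: [-0.668, -0.227, 0.671, -0.227]
force: [-1.0, 0.2, 2.9]
finger_gap: -0.004
```

```bash
python3 look.py b2 -51 -50|head -1
```

```text
[ 0.54933185 -0.08369306  0.07882401] -52.58211881449415 [-1.02306935  0.20575798  2.86968442] 13.05
```

View pics/b2c.png

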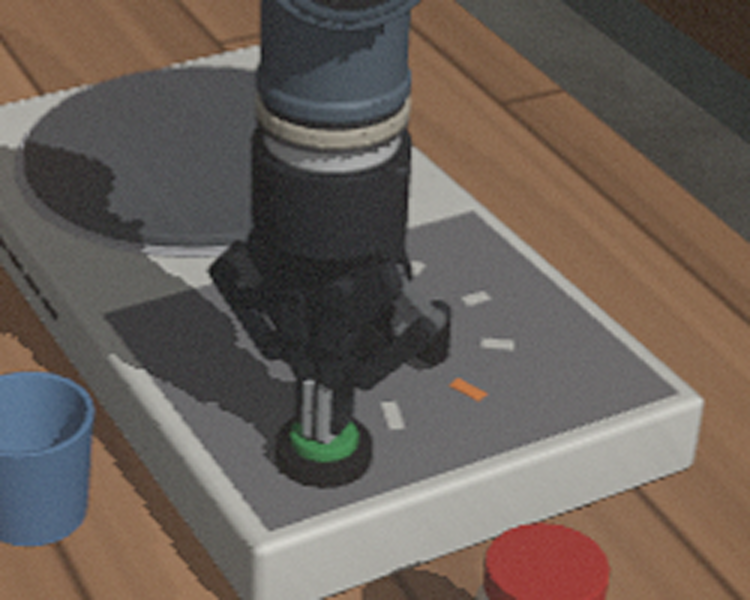

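The finger is on the button, pressing with about 2.9 N, roughly half way down. I press on in half-millimetre steps.

Request:
play_rows:
  series:
    - [0.0005, 0, 0, 0]
    - [0.001, 0, 0, 0]
    - [0.0015, 0, 0, 0]
    - [0.002, 0, 0, 0]
    - [0.0025, 0, 0, 0]
    - [0.003, 0, 0, 0]
    - [0.003, 0, 0, 0]

```text
t: 13.8
tcp_pos: [0.5493, -0.0837, 0.0761]
tool_rot: [-0.668, -0.227, 0.671, -0.227]
force: [-1.7, 0.2, 6.5]
finger_gap: 0.002
```

```bash
python3 -c "
from h import *
s=manip.sense();print(s['tcp_pos'],s['force'])"
```

```text
[ 0.54932675 -0.08369831  0.07609392] [-1.67092689  0.21497464  6.54555479]
```

Request:
play_rows:
  series:
    - [0.0005, 0, 0, 0]
    - [0.001, 0, 0, 0]
    - [0.0013, 0, 0, 0]
    - [0.0013, 0, 0, 0]

```text
t: 14.2
tcp_pos: [0.5494, -0.0837, 0.076]
tool_rot: [-0.668, -0.227, 0.671, -0.227]
force: [-3.4, 1.3, 12.3]
finger_gap: -0.002
```

```bash
python3 look.py b3 -51 -50|head -1
```

```text
[ 0.5493597  -0.08370213  0.07595191] -52.57035766262521 [-3.37212503  1.32476337 12.33384472] 14.2
```

View pics/b3c.png

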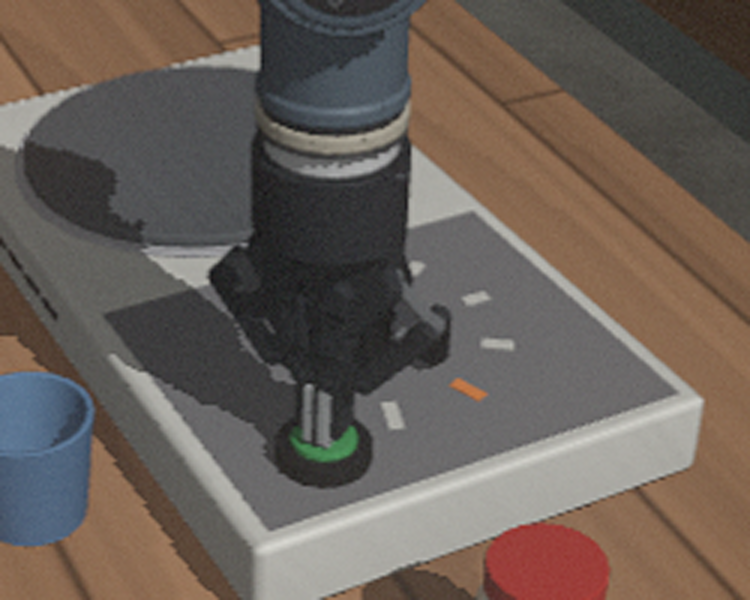

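The button is against its stop: the TCP has stayed at 0.076, exactly 6 mm down, while the force rose to 12 N. In the picture the button sits lower in its collar. I release it and lift clear.

Request:
play_rows:
  series:
    - [-0.003, 0, 0, 0]
    - [-0.008, 0, 0, 0]
    - [-0.015, 0, 0, 0]
    - [-0.03, 0, 0, 0]
    - [-0.06, 0, 0, 0]
    - [-0.09, 0, 0, 0]
    - [-0.12, 0, -0.03, 0]
    - [-0.13, 0, -0.07, 0]
    - [-0.13, 0, -0.11, 0]
    - [-0.13, 0, -0.15, 0]
    - [-0.13, 0, -0.18, 0]
    - [-0.13, 0, -0.19, 0]
    - [-0.13, 0, -0.19, 0]

```text
t: 15.55
tcp_pos: [0.701, 0.0327, 0.2046]
tool_rot: [-0.668, -0.227, 0.671, -0.227]
force: [-0.1, 0.0, -0.9]
finger_gap: -0.001
```

```bash
python3 look.py b4 -51 -50; python3 -c "
from h import *
snap('top','top4.png')"
```

```text
[0.70102761 0.03274612 0.20455863] -52.476581543639185 [-0.06777527  0.00442331 -0.86242339] 15.55
2 [401. 233.]
3 [448. 257.]
4 [463. 292.]
5 [438. 325.]
6 [380. 343.]
```

View pics/b4.png

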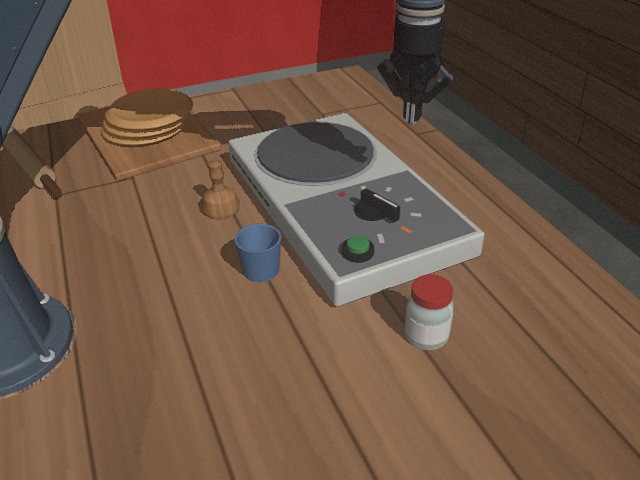

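View pics/b4c.png

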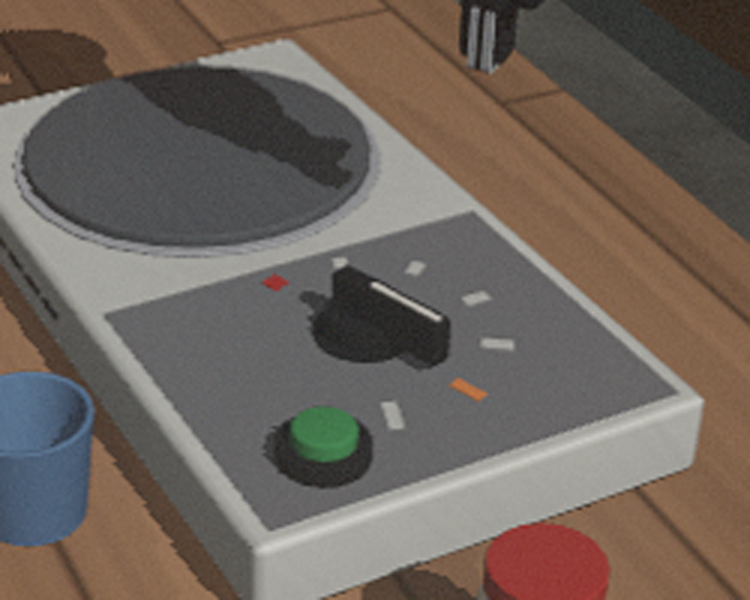

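The button is up again, at (325,432) in the crop as before the press. The pointer end is at about (442,321), which is heat 5 (predicted (438,325)), and the loose items have not moved. I hand in.

```bash
python3 -c "
from h import *
print(manip.sense()['qd'].round(3)); print(manip.sign_off())"
```

```text
[-0.015 -0.01   0.013  0.001  0.    -0.   ]
the job is handed in; nothing more can be done
None
```

The job is done and handed in. The selector started on heat 1, and I pushed it clockwise through four clicks with the shut fingertip. It rests on heat 5 and did not run past it. I then pressed the start button down to its stop, let it spring back and lifted the arm clear.

**Selector:** In the last side picture the pointer's end is within about 2 px of the predicted heat 5 position. The top camera could not confirm it, because the arm hid the dial.

**Button:** The fingertip stopped 6 mm down from the button's released height, with about 12 N on it. The last picture shows the button up again.

**Loose items:** Stamp, jar and cup stand where they were in the side pictures, judged by eye. The robot touches nothing.

**Disagreements:** The two cameras differed by about 3 mm on the hotplate's position, so I used a value between them. After the second click I misread a small force as the pointer not having snapped yet and pushed about 6° further, but it was already on heat 3 and did not move. Time at hand-in was about 15.6 s of the 72 s allowed.

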